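Make the polishing spindle safe and hold its spindle lock

ROBOT

A 6-joint arm with a two-finger parallel gripper is mounted at the origin on the work surface. World frame = base frame: x ahead of the robot, y to its left, z up, the work surface at z = 0. Lengths are in m, angles in rad, forces in N, time in s.
With the tool pointing down it reaches from about 0.35 to 0.975 m from the base axis. Payload 4.9 kg.
Tool frame: the origin (TCP) lies on the mounting face of the last link; the fingertips stand 173 mm ahead of it and the grasp point (between the pads) lies ctrl.pinch_z ahead of it (ctrl.pinch_z is the distance from the TCP to the grasp point, in m); z points along the fingers, y is the line along which they close (so a half turn about z gives the same grasp; the last joint's range is limited). The gripper opens to 85 mm and grips with 20 to 120 N. Pads are 22 mm wide; open, the fingers measure 114 mm over their backs; the gripper's body (76 mm by 85 mm) begins 54 mm behind the grasp point. The pads swing forward as they close: fully open they stand 13 mm farther back than shut.
Start: joints at [1.13, 0.053, 1.613, -0, 1.476, -0.119], TCP at [0.198, 0.593, 0.405] pointing down, gripper open.
Joint ranges: [-3.01, 3.01], [-1.01, 2.22], [0.06, 2.58], [-1.02, 4.17], [0.09, 2.62], [-3.14, 3.14]. Speed limits (rad/s): [2.57, 2.57, 3.14, 3.14, 3.14, 3.14].

INTERFACE

Orientations are given as a rotation vector (axis times angle).
In Python, from station import telemetry, eyes, ctrl gives the robot as it stands.
- The arm moves only by the tool apply_moves, never from a script. Its argument "plan" is a list of rows, each a list of 5 numbers: the finger opening in m, from 0 to 0.0854, then the shift along the tool's x, y, z in m, then the turn about the tool's z in rad. In form: [[jaw, x, y, z, roll], ...]. A call has 1 to 12 rows; each row is the pose to reach, as a shift and turn from the pose commanded when the call began, along the tool's axes at that moment; what a row does not reach only later rows make up. A row lasts 1/12 s, in which the tool goes at most 41.7 mm and 7.16 degrees, less where a joint would pass 70% of its speed; a pose out of reach is approached as far as the arm can. A call with a gripper value outside its range is refused whole. The fingers move at their own pace and stop on an object; "newtons" is the grip in N (left out, the last holds). Time passes only in rows, so rows that repeat a pose let the fingers close. It gives the time, the measured TCP pose, the force, the opening and the grip force at its end, in the units of the state.
- telemetry.get_obs(): the state, without advancing time (a new reading comes with each control period).
- eyes.get_image(name): name is "scene" or "top"; returns a dict with "img" (480x640x3 uint8, blue, green, red), "range_z" (480x640 float32, m along the optical axis (not along the pixel's ray), 0 where there is no reading), "K" (3x3 intrinsics, pixels), "pose" (4x4, takes a point from camera to world coordinates). Camera axes: x right, y down, z forward; pixel columns grow to the right and rows downward; lengths in m; the calibration is good to about 2 mm. A picture is of the moment at which its call begins.
- ctrl.finish_job(): hands the job in; it is judged then, once.
Trained networks look in a picture, given as the dict that the camera call returned (one of the last four; its "shot" number tells which), for a name from the list of things; names that differ only in an ending like _2 or _b are one class to them, and where a whole thing is asked for, a point or a joint stands for the part that bears it (a point fixed in the world has none). Each returns a list of dicts, best first, with "confidence" (0 to 1); they miss things now and then, are a little off and sometimes report something else, mostly with a low value. They report only what shows in the picture. A call takes as long as a camera call.
- eyes.search_frame(thing, picture): "box" ([left, top, right, bottom] in pixels, round what is visible of it).
- eyes.outline_of(thing, picture): "region" (480x640 bool, what is visible of it) and "box" ([left, top, right, bottom] in pixels, round what is visible of it).
- eyes.tip_of(thing, picture): "point" ([column, row] in pixels: a listed point, or the origin of a listed thing).
The state is a dict: "t": time; "q": joint angles; "dq": joint speeds; "effort": joint torques, N m; "tool_pos": TCP position; "tool_rot": TCP orientation; "contact_force": force on the tool from outside, world axes, zero at the start; "wrist_torque": the same for the moment, N m; "opening": finger opening in m; "grip_force": force on a finger pad.
Only numpy, scipy, OpenCV 4.12 (cv2) and the standard library are available. Lean on these libraries where they do the work, as an engineer would, in place of code of your own. Each camera call takes 0.05 s, during which the arm holds its last target. There are 200 camera calls.

TASK

I need to change a wheel on the bench polisher: on the switch box press the big round stop button down, let it come up, then press the square isolator button, one at a time, and leave the small round start button alone. Then flip the polisher's safety catch right over, away from the robot side, pull the spring-loaded spindle-lock lever it was blocking all the way back towards the robot side, and hold it there: finish while still holding the lever back. Do not disturb the spanner, the tin or the wooden block.

Things in the scene. Friction and masses are not known exactly. Their poses are not given: they have to be found in the camera images.
- polisher: Polishing spindle, green motor and two 140 mm wheels, fixed, yawed up to 0.3 rad, on the left or right. Origin on the bench below the lever's pivot; x from lever to motor (away from the robot side), y along the spindle, z up. In mm: bed x -80 to 250, y -85 to 165, 14 high; motor and wheels x 80 to 220, y -185 to 190, up to 185 high; lever pivot (0, 0, 50); catch shaft x -70, z 90.
- lever (a joint): Spindle-lock lever, upright steel bar with a black cross handle (a T). Hinge about y, rad: 0 upright (spring rest), grows as its top is pulled towards the robot side (polisher's -x), stop at 0.62. The pull at the handle is 6 N at first, 12 N at the stop; it springs back when let go. Until flipped, the catch blocks it.
- lever_grip (a point): Centre of the lever's cross handle: round bar, 18 mm diameter, 80 mm long along the polisher's y, 150 mm above the pivot (200 mm above the bench at rest). It moves on a 150 mm arc: at the stop 87 mm towards the robot side and 28 mm lower. The bar can turn in a grip. 70 mm free before and behind it.
- catch (a joint): Safety catch: steel shaft along the polisher's y with a prop against the lever and a finger tab at its +y end. Hinge, rad: at 0 the tab leans 0.65 from vertical to the robot side (-x); grows as the tab is pushed over away from the robot side (+x), to the stop at 1.4. Stays where left; 1.5 N at the tab's tip moves it. Lever free from 1.1. Starts 0 to 0.12. Shaft posts at y 45 and 95 mm, 102 high.
- catch_tab (a point): Top end of the catch's flat finger tab: 7 mm thick, 26 mm wide along the polisher's y, 90 mm long from the shaft axis to this point, at y = 118 mm in the polisher's frame; 162 mm above the bench at joint 0, 180 upright, 156 at the stop. Free space around it.
- switchbox: Grey switch box, 230 mm (x) by 90 mm (y) by 60 mm high, fixed to the bench, on the other side from the polisher. Origin at the centre of its underside, x along the row of three black buttons, which sit at x = -65, 0 and 65 mm in an order that changes.
- stop (a joint): Stop button, the largest round one, 44 mm diameter. Joint value: 0 up, 0.006 fully down (m); it springs back when let go, needs 1.5 N to start and 5 N to go fully down; count it as pressed from 0.0045.
- stop_top (a point): Centre of the top face of the stop button; it lies 78 mm above the bench; z points up, x along the box's row of buttons (for position, use this point: the order of the three buttons along the box changes).
- isolate (a joint): Isolator button, the only square one, 30 by 30 mm. Joint value: 0 up, 0.006 fully down (m); it springs back when let go, needs 1.5 N to start and 5 N to go fully down; count it as pressed from 0.0045.
- isolate_top (a point): Centre of the top face of the isolator button; it lies 78 mm above the bench; z points up, x along the box's row of buttons (for position, use this point: the order of the three buttons along the box changes).
- start (a joint): Start button, the small round one, 20 mm diameter: never to be pressed. Joint value: 0 up, 0.006 fully down (m); it springs back when let go, needs 1.5 N to start and 5 N to go fully down; count it as pressed from 0.0045.
- start_top (a point): Centre of the top face of the start button; it lies 78 mm above the bench; z points up, x along the box's row of buttons (for position, use this point: the order of the three buttons along the box changes).
- wrench: Loose spanner lying on the bench in front of the polisher; to be left alone. Origin under its middle.
- tin: Loose closed tin, 72 mm diameter, 95 mm high, standing beyond the switch box; to be left alone. Origin at the centre of its underside.
- block: Loose wooden sanding block, 50 by 90 by 30 mm, on the bench between the switch box and the robot; to be left alone. Origin at the centre of its underside.

How it is judged:
By the outcome, as a careful person would: the job done as asked, in the order asked, and still so for the second after the job is handed in, while the arm keeps its last pose, push and grip.
It also fails if it takes over 69 s, if anything falls off the work surface, if the arm or the gripper's body presses on something with over 40 N, if the wrist force passes 120 N, or if a joint passes its speed limit or range.

## Working session

There is one attempt and no reset: what is moved stays moved. The work goes in short steps, Python scripts to look and compute and a tool call to move; the robot and the scene stay as the last step left them, time stands still between calls to the robot, and variables do not carry over. Pictures are saved under pics/ and viewed, at most 10 in all, crops included, and the job is handed in when it is done.

Besides the shell and the picture viewer there is one more tool, called in YAML: its name, and indented under it one key for each argument. apply_moves: Moves the arm, as the interface text tells. Its arguments: {"type":"object","properties":{"plan":{"type":"array","items":{"type":"array","items":{"type":"number"}}},"newtons":{"type":"number"}},"required":["plan"]}

```bash
mkdir -p pics; cat > h.py <<'E'
import numpy as np, cv2
from station import telemetry, eyes, ctrl
from scipy.spatial.transform import Rotation as R
def px2w(p,uv,z=None,depth=None):
    K=p["K"];T=p["pose"];r=np.linalg.inv(K)@[uv[0],uv[1],1]
    if depth is not None: c=r*depth; return T[:3,:3]@c+T[:3,3]
    d=T[:3,:3]@r; o=T[:3,3]; return o+d*(z-o[2])/d[2]
E
python3 - <<'E'
from h import *
np.set_printoptions(precision=4,suppress=True)
o=telemetry.get_obs();print(o["t"],o["tool_pos"],o["tool_rot"],ctrl.pinch_z,o["opening"])
Z=dict(stop_top=.078,isolate_top=.078,start_top=.078,lever_grip=.2,catch_tab=.162,polisher=0,switchbox=0,wrench=0,tin=0,block=0)
for n in("top","scene"):
    p=eyes.get_image(n);cv2.imwrite(f"pics/{n}.png",p["img"]);print(n,p["pose"][:3,3])
    for t,z in Z.items():
        for d in eyes.tip_of(t,p)[:2]:
            u=d["point"];dd=p["range_z"][int(u[1]),int(u[0])]
            print(t,round(d["confidence"],2),np.round(u),px2w(p,u,z),"depth:",px2w(p,u,depth=dd))
E
```

```text
0.0 [0.1976 0.5927 0.4035] [-0.5033 -3.1004  0.0031] 0.1547 0.08503125996307259
top [0.266  0.0302 1.3998]
stop_top 0.59 [246. 292.] [0.4624 0.179  0.078 ] depth: [0.4624 0.1789 0.0782]
isolate_top 0.48 [242. 266.] [0.5178 0.1886 0.078 ] depth: [0.5178 0.1886 0.0782]
start_top 0.41 [239. 238.] [0.5809 0.1967 0.078 ] depth: [0.5803 0.1964 0.0804]
lever_grip 0.91 [423. 244.] [ 0.5421 -0.1849  0.2   ] depth: [ 0.5411 -0.1841  0.2043]
catch_tab 0.6 [377. 319.] [ 0.3961 -0.0946  0.162 ] depth: [ 0.3961 -0.0946  0.1626]
polisher 0.59 [410. 260.] [ 0.5492 -0.1887  0.    ] depth: [ 0.5357 -0.1783  0.0665]
switchbox 0.64 [249. 271.] [0.5217 0.182  0.    ] depth: [0.5066 0.173  0.0829]
switchbox 0.59 [406. 261.] [ 0.5475 -0.1814  0.    ] depth: [ 0.5456 -0.18    0.0095]
wrench 0.58 [416. 321.] [ 0.4097 -0.1981  0.    ] depth: [ 0.4095 -0.1977  0.0022]
wrench 0.37 [379. 320.] [ 0.4116 -0.1146  0.    ] depth: [ 0.3947 -0.0977  0.163 ]
tin 0.96 [239. 197.] [0.7007 0.2106 0.    ] depth: [0.6719 0.1987 0.0925]
block 0.71 [249. 354.] [0.3331 0.1765 0.    ] depth: [0.3318 0.1737 0.0271]
scene [1.1767
[... 374 characters left out ...]
.5471 -0.1841  0.2   ] depth: [ 0.5517 -0.1813  0.2044]
catch_tab 0.88 [287. 171.] [ 0.4027 -0.0981  0.162 ] depth: [ 0.4037 -0.0977  0.1628]
polisher 0.79 [225. 268.] [ 0.5504 -0.1879  0.    ] depth: [ 0.6891 -0.102   0.178 ]
switchbox 0.86 [404. 301.] [0.5278 0.1824 0.    ] depth: [0.5917 0.1841 0.0792]
switchbox 0.43 [213. 190.] [ 0.33   -0.3187  0.    ] depth: [ 0.5467 -0.186   0.2057]
wrench 0.8 [244. 224.] [ 0.4167 -0.2003  0.    ] depth: [ 0.4195 -0.1988  0.003 ]
tin 0.88 [403. 383.] [0.7019 0.2119 0.    ] depth: [0.7407 0.2109 0.0657]
tin 0.33 [413. 272.] [ 0.4485  0.1857 -0.    ] depth: [0.5232 0.1871 0.0824]
block 0.6 [415. 240.] [0.3544 0.1744 0.    ] depth: [0.4144 0.1763 0.0586]
```

View pics/top.png

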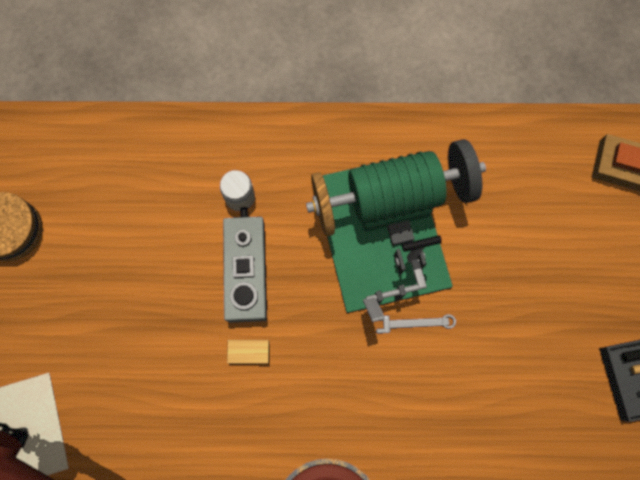

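View pics/scene.png

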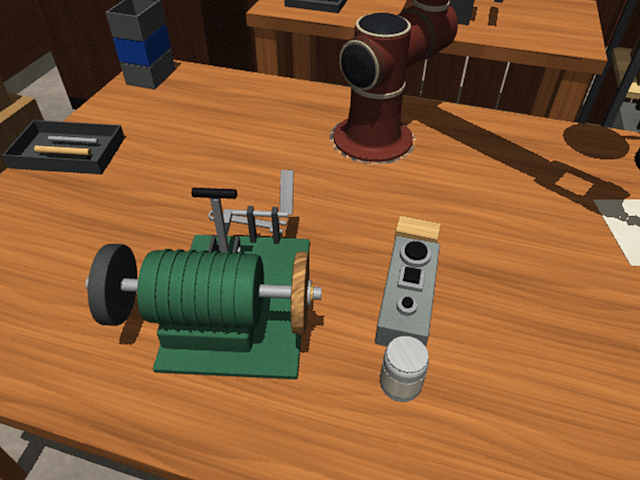

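```bash
python3 - <<'E'
from h import *
np.set_printoptions(precision=4,suppress=True)
p=eyes.get_image("top")
for t in("lever_grip","catch_tab","stop_top","isolate_top","start_top"):
    for d in eyes.outline_of(t,p)[:1]:
        m=d["region"];v,u=np.nonzero(m);z=p["range_z"][v,u]
        P=np.array([px2w(p,(a,b),depth=c) for a,b,c in zip(u,v,z) if c>0])
        P=P[P[:,2]>np.percentile(P[:,2],95)-.012]
        (c,s,a)=cv2.minAreaRect((P[:,:2]*1000).astype(np.float32))
        print(t,d["confidence"],len(P),P.mean(0),P.min(0),P.max(0),c,s,a)
E
```

```text
lever_grip 0.67 349 [ 0.5423 -0.1814  0.2051] [ 0.5263 -0.2206  0.1975] [ 0.5596 -0.1417  0.2128] (543.151611328125, -181.10528564453125) (18.006193161010742, 80.51197052001953) 14.216766357421875
catch_tab 0.55 100 [ 0.4017 -0.0946  0.1575] [ 0.3919 -0.1092  0.1471] [ 0.4139 -0.0814  0.1685] (403.1070861816406, -94.81104278564453) (17.74195098876953, 26.25200843811035) 16.21392250061035
stop_top 0.51 316 [0.4553 0.1838 0.0808] [0.4337 0.1626 0.0734] [0.4776 0.2038 0.0894] (455.3647155761719, 184.41571044921875) (42.280189514160156, 41.981056213378906) 28.6507625579834
isolate_top 0.44 196 [0.5199 0.1875 0.0805] [0.5047 0.1713 0.0736] [0.5367 0.2042 0.0898] (520.7376098632812, 188.2281036376953) (30.78411865234375, 33.057857513427734) 3.595414876937866
start_top 0.46 64 [0.5852 0.1907 0.0807] [0.5757 0.1815 0.0739] [0.5955 0.1995 0.087 ] (585.3204345703125, 190.90093994140625) (17.572927474975586, 19.322193145751953) 67.81500244140625
```

The top picture shows the box buttons stop (244,295), isolator (243,266) and start (243,237), in that order going away from the robot. The tab is at (373,305), the T-handle at (423,242) and the spanner at (415,322). The polisher's yaw comes out at about 0.25 and the box's at about 0.05. The tab lies where the lever position predicts it, within 5 mm.

First I move above the stop button with the fingers closing.

apply_moves:
  plan:
    - [0,-0.373,-0.307,0.1,1.2]
    - [0,-0.373,-0.307,0.1,1.2]
    - [0,-0.373,-0.307,0.1,1.2]
    - [0,-0.373,-0.307,0.1,1.2]
    - [0,-0.373,-0.307,0.1,1.2]
    - [0,-0.373,-0.307,0.1,1.2]
    - [0,-0.373,-0.307,0.1,1.2]
    - [0,-0.373,-0.307,0.1,1.2]
    - [0,-0.373,-0.307,0.1,1.2]
    - [0,-0.373,-0.307,0.1,1.2]
    - [0,-0.373,-0.307,0.1,1.2]
    - [0,-0.373,-0.307,0.1,1.2]

```text
t: 2.4
tool_pos: [0.4552, 0.1814, 0.3045]
tool_rot: [2.167, 2.273, 0.001]
contact_force: [0.6, -0.2, 0.1]
opening: 0.0001
grip_force: 0.0
```

```bash
cat >> h.py <<'E'
np.set_printoptions(precision=4,suppress=True)
def st(*targets):
    o=telemetry.get_obs();M=R.from_rotvec(o["tool_rot"]).as_matrix()
    print("t",o["t"],"pos",o["tool_pos"],"tooly deg",np.degrees(np.arctan2(M[1,1],M[0,1])),"zaxis",M[:,2],"F",o["contact_force"],"open",o["opening"])
    for t in targets: print("shift",M.T@(np.array(t)-o["tool_pos"]))
E
python3 - <<'E'
from h import *
st([.455,.184,.256])
p=eyes.get_image("scene");cv2.imwrite("pics/s2.png",cv2.resize(p["img"][130:340,330:520],None,fx=2.8,fy=2.8))
# height profile across isolate, along world y
for x in(.5207,):
  for y in np.arange(.15,.226,.004):
    c=np.linalg.inv(p["pose"])@[x,y,.078,1];u=p["K"]@c[:3];u=u/u[2]
    print(round(y,3),px2w(p,u,depth=p["range_z"][int(round(u[1])),int(round(u[0]))])[2].round(4),end="; ")
E
```

```text
t 2.4 pos [0.4552 0.1814 0.3045] tooly deg 2.7405176098349773 zaxis [ 0.0008 -0.0002 -1.    ] F [ 0.569  -0.238   0.1097] open 0.00013321245216240128
shift [ 0.0027 -0.0001  0.0485]
0.15 0.0587; 0.154 0.0597; 0.158 0.0575; 0.162 0.0587; 0.166 0.0726; 0.17 0.073; 0.174 0.082; 0.178 0.0813; 0.182 0.0818; 0.186 0.0825; 0.19 0.0781; 0.194 0.0826; 0.198 0.0825; 0.202 0.0684; 0.206 0.0724; 0.21 0.0582; 0.214 0.0594; 0.218 0.0604; 0.222 0.0579; 0.226 0.0575;
```

apply_moves:
  plan:
    - [0,0.0025,0,0.03,0]
    - [0,0.0025,0,0.05,0]
    - [0,0.0025,0,0.054,0]
    - [0,0.0025,0,0.056,0]
    - [0,0.0025,0,0.058,0]
    - [0,0.0025,0,0.058,0]

```text
t: 2.95
tool_pos: [0.4547, 0.1861, 0.2493]
tool_rot: [2.165, 2.276, -0.005]
contact_force: [-6.2, -4.7, 12.2]
opening: -0.0
grip_force: 6.1
```

```bash
python3 - <<'E'
from h import *
st()
p=eyes.get_image("scene");cv2.imwrite("pics/s3.png",cv2.resize(p["img"][130:340,330:520],None,fx=2.8,fy=2.8))
st()
E
```

```text
t 2.95 pos [0.4547 0.1861 0.2493] tooly deg 2.847182817740669 zaxis [-0.0018 -0.0025 -1.    ] F [-6.1756 -4.6814 12.1924] open -2.4744686780396173e-05
t 3.0 pos [0.4546 0.1861 0.2493] tooly deg 2.8542114311312483 zaxis [-0.0015 -0.0025 -1.    ] F [-7.0136 -4.6327 13.154 ] open -0.000279086486612692
```

View pics/s3.png

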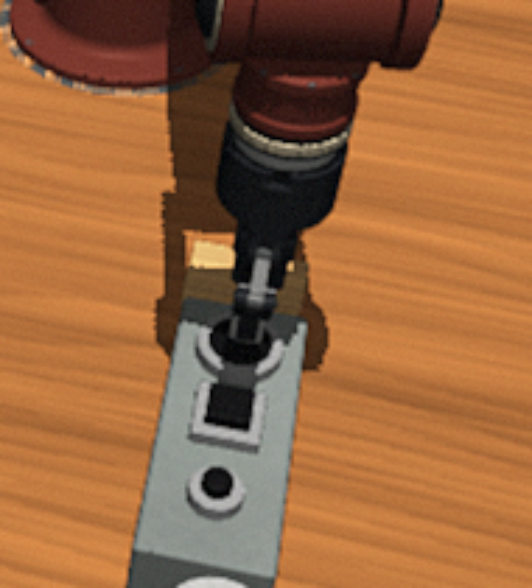

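apply_moves:
  plan:
    - [0,0,0,0.002,0]
    - [0,0,0,0.002,0]
    - [0,0,0,0.002,0]

```text
t: 3.25
tool_pos: [0.4548, 0.1862, 0.2491]
tool_rot: [2.165, 2.276, -0.006]
contact_force: [-13.7, -6.1, 23.3]
opening: 0.0001
grip_force: 11.8
```

```bash
python3 - <<'E'
from h import *
p=eyes.get_image("scene")
for n,c0,r in(("stop",(.455,.184),.019),("iso",(.5205,.188),.011),("start",(.5853,.191),.007)):
  Z=[]
  for v in range(230,320):
    for u in range(380,450):
      w=px2w(p,(u,v),depth=p["range_z"][v,u])
      if np.hypot(w[0]-c0[0]-.003,w[1]-c0[1])<r and w[2]<.09: Z.append(w[2])
  print(n,len(Z),np.median(Z))
E
```

```text
stop 171 0.07541071944068056
iso 79 0.08143131086426603
start 39 0.08131492080101221
```

The stop cap reads 6 mm below the other two, so it is fully pressed. I lift off and go across to the isolator.

apply_moves:
  plan:
    - [0,0,0,-0.01,0]
    - [0,0,0,-0.035,0]
    - [0,0,0,-0.035,0]
    - [0,0.002,0.035,-0.035,0]
    - [0,0.002,0.065,-0.035,0]
    - [0,0.002,0.065,-0.035,0]
    - [0,0.002,0.065,-0.035,0]
    - [0,0.002,0.065,-0.035,0]

```text
t: 3.97
tool_pos: [0.5187, 0.1915, 0.2793]
tool_rot: [-2.166, -2.275, 0.002]
contact_force: [-0.1, -0.2, -0.4]
opening: 0.0002
grip_force: 0.0
```

```bash
python3 - <<'E'
from h import *
st([.5205,.1878,.249])
p=eyes.get_image("scene")
for n,c0,r in(("stop",(.455,.184),.019),("iso",(.5205,.188),.011),("start",(.5853,.191),.007)):
  Z=[]
  for v in range(230,320):
    for u in range(380,450):
      w=px2w(p,(u,v),depth=p["range_z"][v,u])
      if np.hypot(w[0]-c0[0]-.003,w[1]-c0[1])<r and w[2]<.09: Z.append(w[2])
  print(n,len(Z),np.median(Z) if Z else 0)
E
```

```text
t 3.9667 pos [0.5187 0.1915 0.2793] tooly deg 2.8193680036643256 zaxis [-0.0013 -0.0002 -1.    ] F [-0.1143 -0.2119 -0.3976] open 0.00019457301837036325
shift [-0.0038  0.0016  0.0303]
stop 48 0.0811733577321963
iso 83 0.0813747472091485
start 41 0.08120626233249661
```

apply_moves:
  plan:
    - [0,-0.0035,0.0015,0.012,0]
    - [0,-0.0035,0.0015,0.022,0]
    - [0,-0.0035,0.0015,0.027,0]
    - [0,-0.0035,0.0015,0.03,0]
    - [0,-0.0035,0.0015,0.033,0]
    - [0,-0.0035,0.0015,0.034,0]
    - [0,-0.0035,0.0015,0.034,0]

```text
t: 4.6
tool_pos: [0.5206, 0.188, 0.2491]
tool_rot: [-2.164, -2.274, 0.007]
contact_force: [-14.2, -4.5, 23.8]
opening: 0.0
grip_force: 11.9
```

```bash
python3 - <<'E'
from h import *
p=eyes.get_image("scene")
for n,c0,r in(("stop",(.455,.184),.019),("iso",(.5205,.188),.013),("start",(.5853,.191),.007)):
  Z=[]
  for v in range(230,320):
    for u in range(380,450):
      w=px2w(p,(u,v),depth=p["range_z"][v,u])
      if np.hypot(w[0]-c0[0]-.003,w[1]-c0[1])<r and w[2]<.09: Z.append(w[2])
  print(n,len(Z),np.percentile(Z,[25,50,75]) if Z else 0)
cv2.imwrite("pics/s4.png",cv2.resize(p["img"][130:340,330:520],None,fx=2.8,fy=2.8))
E
```

```text
stop 5 [0.0799 0.0806 0.0811]
iso 91 [0.0748 0.0771 0.0851]
start 37 [0.0804 0.0811 0.0821]
```

Pressing the isolator bottomed at the same TCP height as the stop (0.249), so it is fully down. Next I lift and go round to the robot side of the catch tab.

apply_moves:
  plan:
    - [0,0,0,-0.04,0]
    - [0,0,0,-0.08,0]
    - [0,-0.04,-0.02,-0.1,-0.1]
    - [0,-0.287,-0.176,-0.1,-0.2]
    - [0,-0.287,-0.176,-0.1,-0.2]
    - [0,-0.287,-0.176,-0.1,-0.2]
    - [0,-0.287,-0.176,-0.1,-0.2]
    - [0,-0.287,-0.176,-0.1,-0.2]
    - [0,-0.287,-0.176,-0.1,-0.2]
    - [0,-0.287,-0.176,-0.1,-0.2]
    - [0,-0.287,-0.176,-0.1,-0.2]
    - [0,-0.287,-0.176,-0.1,-0.2]

```text
t: 5.65
tool_pos: [0.3579, -0.109, 0.3452]
tool_rot: [1.935, 2.475, 0.0]
contact_force: [1.0, 0.4, -0.2]
opening: -0.0003
grip_force: 0.0
```

```bash
python3 - <<'E'
from h import *
st([.359,-.107,.312])
E
```

```text
t 5.65 pos [ 0.3579 -0.109   0.3452] tooly deg 13.939254253519753 zaxis [ 0.0001 -0.     -1.    ] F [ 0.993   0.3878 -0.169 ] open -0.0002728877582305075
shift [0.0017 0.0016 0.0332]
```

apply_moves:
  plan:
    - [0,0.002,0,0.034,0]
    - [0,0.002,0,0.034,0]
    - [0,0.002,0.015,0.034,0]
    - [0,0.002,0.03,0.034,0]
    - [0,0.002,0.045,0.034,0]
    - [0,0.002,0.06,0.034,0]
    - [0,0.002,0.072,0.034,0]
    - [0,0.002,0.082,0.034,0]
    - [0,0.002,0.09,0.034,0]
    - [0,0.002,0.096,0.034,0]
    - [0,0.002,0.1,0.034,0]
    - [0,0.002,0.1,0.034,0]

```text
t: 6.65
tool_pos: [0.4558, -0.0801, 0.3109]
tool_rot: [-1.926, -2.48, -0.0]
contact_force: [-0.2, -0.1, -0.0]
opening: -0.0002
grip_force: 0.0
```

```bash
python3 - <<'E'
from h import *
st()
p=eyes.get_image("scene");cv2.imwrite("pics/c1.png",cv2.resize(p["img"][100:330,130:400],None,fx=2.5,fy=2.5))
E
```

```text
t 6.65 pos [ 0.4558 -0.0801  0.3109] tooly deg 14.330857122386979 zaxis [-0.0011  0.001  -1.    ] F [-0.2339 -0.0658 -0.0119] open -0.00015046234835340366
```

View pics/c1.png

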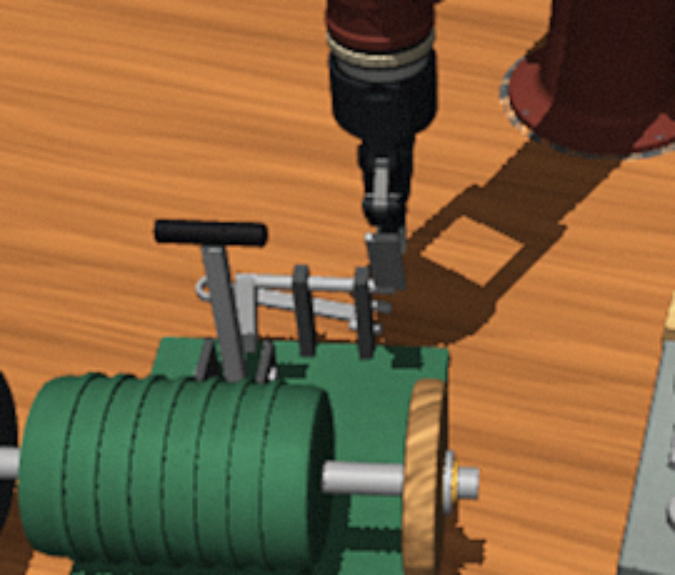

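The tab (crop 387,262) has gone past upright and stands in front of the finger. I keep pushing gently towards the stop.

apply_moves:
  plan:
    - [0,0,0.004,0,0]
    - [0,0,0.008,0,0]
    - [0,0,0.012,0,0]
    - [0,0,0.014,0,0]
    - [0,0,0.014,0,0]

```text
t: 7.12
tool_pos: [0.4695, -0.0773, 0.3119]
tool_rot: [1.928, 2.48, 0.001]
contact_force: [0.2, 0.3, 0.1]
opening: 0.0
grip_force: 0.2
```

apply_moves:
  plan:
    - [0,0,0.004,0,0]
    - [0,0,0.007,0,0]
    - [0,0,0.01,0,0]

```text
t: 7.37
tool_pos: [0.479, -0.0748, 0.3118]
tool_rot: [-1.928, -2.48, 0.0]
contact_force: [-2.5, 0.1, -0.0]
opening: -0.0002
grip_force: 1.0
```

```bash
python3 - <<'E'
from h import *
st()
yaw=.25;O=np.array([.543,-.182]);px=np.array([np.cos(yaw),np.sin(yaw)]);py=np.array([-px[1],px[0]])
o=telemetry.get_obs()
print("tool polisher xy",(o["tool_pos"][:2]-O)@px,(o["tool_pos"][:2]-O)@py)
p=eyes.get_image("scene")
d=eyes.tip_of("catch_tab",p)
for e in d[:2]:
  u=e["point"];w=px2w(p,u,depth=p["range_z"][int(u[1]),int(u[0])]);q=w[:2]-O
  print(e["confidence"],w,"pol",q@px,q@py,"ang",np.arctan2(q@px+.07,w[2]-.09)+.65)
cv2.imwrite("pics/c2.png",cv2.resize(p["img"][100:330,130:400],None,fx=2.5,fy=2.5))
E
```

```text
t 7.3667 pos [ 0.479  -0.0748  0.3118] tooly deg 14.261522038913824 zaxis [-0.0001 -0.0001 -1.    ] F [-2.5093  0.0879 -0.0457] open -0.00020017131558144595
tool polisher xy -0.035499274946336215 0.11969212043945587
0.91 [ 0.4897 -0.0823  0.128 ] pol -0.026984940909560374 0.10974803028643756 ang 1.496799585085327
```

View pics/c2.png

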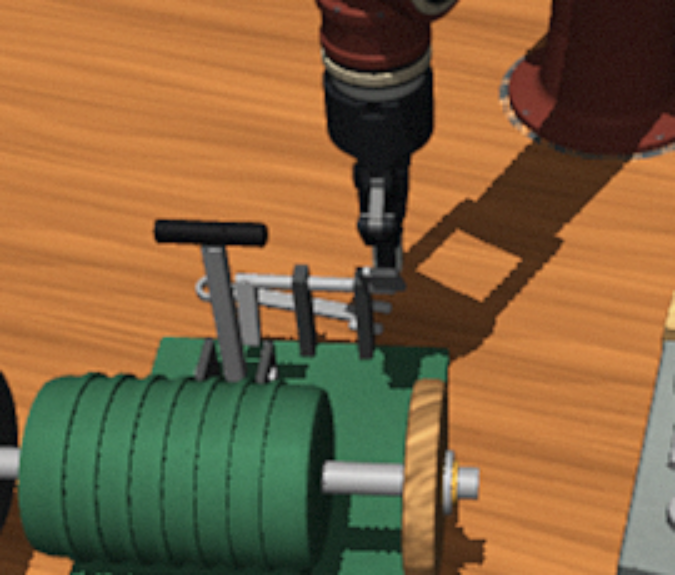

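The tab (crop 385,280) now leans away from the robot. I push a little more to feel the stop.

apply_moves:
  plan:
    - [0,0,0.003,0,0]
    - [0,0,0.005,0,0]
    - [0,0,0.005,0,0]

```text
t: 7.72
tool_pos: [0.4832, -0.0737, 0.3115]
tool_rot: [-1.926, -2.478, 0.005]
contact_force: [-6.5, -1.9, 4.2]
opening: -0.0
grip_force: 3.7
```

apply_moves:
  plan:
    - [0,0,0.003,0,0]
    - [0,0,0.003,0,0]

```text
t: 7.88
tool_pos: [0.485, -0.0733, 0.3113]
tool_rot: [-1.923, -2.475, 0.013]
contact_force: [-15.8, -2.9, 8.3]
opening: 0.0001
grip_force: 8.6
```

The force has climbed to 16 N with only 2 mm of travel, so the catch is on its stop. I back off, rise, and go over the lever handle, 25 mm to the polisher's -y side of the stem.

apply_moves:
  plan:
    - [0,0,-0.02,0,0]
    - [0,0,-0.03,-0.03,0]
    - [0,0,-0.03,-0.07,0]
    - [0,0,-0.03,-0.11,0]
    - [0,0,-0.03,-0.11,0]
    - [0.06,-0.144,0.03,-0.11,0]
    - [0.06,-0.144,0.03,-0.11,0]
    - [0.06,-0.144,0.03,-0.11,0]
    - [0.06,-0.144,0.03,-0.11,0]
    - [0.06,-0.144,0.03,-0.11,0]
    - [0.06,-0.144,0.03,-0.11,0]

```text
t: 8.8
tool_pos: [0.552, -0.2063, 0.421]
tool_rot: [-1.93, -2.478, -0.001]
contact_force: [-0.1, 0.7, -0.0]
opening: 0.0599
grip_force: 0.0
```

```bash
python3 - <<'E'
from h import *
st([.549,-.205,.355])
p=eyes.get_image("scene")
yaw=.25;O=np.array([.543,-.182]);px=np.array([np.cos(yaw),np.sin(yaw)]);py=np.array([-px[1],px[0]])
for e in eyes.tip_of("catch_tab",p)[:2]:
  u=e["point"];w=px2w(p,u,depth=p["range_z"][int(u[1]),int(u[0])]);q=w[:2]-O
  print(e["confidence"],u,w,"pol",q@px,q@py,"ang",np.arctan2(q@px+.07,w[2]-.09)+.65)
cv2.imwrite("pics/l1.png",cv2.resize(p["img"][100:330,130:400],None,fx=2.5,fy=2.5))
E
```

```text
t 8.8 pos [ 0.552  -0.2063  0.421 ] tooly deg 14.177773814743636 zaxis [-0.      0.0008 -1.    ] F [-0.0748  0.716  -0.0484] open 0.059873445086517534
shift [ 0.0019 -0.0026  0.066 ]
0.61 [281.3, 211.5] [ 0.511  -0.0712  0.1534] pol -0.0036188255019652597 0.11526827280641917 ang 1.458548922936564
```

View pics/l1.png

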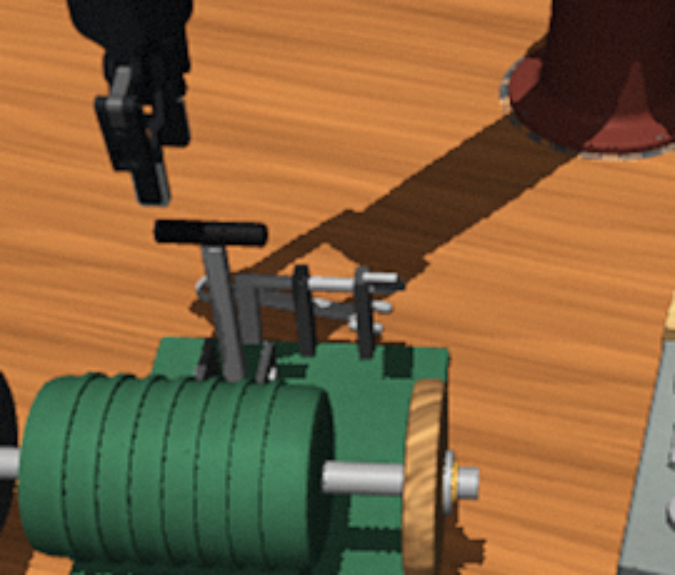

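The tab reads x -4 mm and z 0.153, which matches the stop at 1.4. The gripper is above the left half of the T-bar (crop 185,232). I descend and grip.

apply_moves:
  plan:
    - [0.06,0.002,-0.0025,0.03,0]
    - [0.06,0.002,-0.0025,0.055,0]
    - [0.06,0.002,-0.0025,0.066,0]
    - [0.06,0.002,-0.0025,0.066,0]
    - [0.0,0.002,-0.0025,0.066,0]
    - [0.0,0.002,-0.0025,0.066,0]
    - [0.0,0.002,-0.0025,0.066,0]
    - [0.0,0.002,-0.0025,0.066,0]
    - [0.0,0.002,-0.0025,0.066,0]
    - [0.0,0.002,-0.0025,0.066,0]
  newtons: 40

```text
t: 9.73
tool_pos: [0.5494, -0.2036, 0.3584]
tool_rot: [1.925, 2.475, 0.006]
contact_force: [5.6, 1.3, 2.9]
opening: 0.0166
grip_force: 39.2
```

apply_moves:
  plan:
    - [0,0,-0.015,0.0008,0]
    - [0,0,-0.03,0.003,0]
    - [0,0,-0.044,0.0067,0]
    - [0,0,-0.058,0.0118,0]
    - [0,0,-0.072,0.0184,0]
    - [0,0,-0.0805,0.0235,0]
    - [0,0,-0.085,0.0262,0]
    - [0,0,-0.088,0.028,0]
    - [0,0,-0.088,0.028,0]
    - [0,0,-0.088,0.028,0]

```text
t: 10.57
tool_pos: [0.4654, -0.2253, 0.3328]
tool_rot: [1.921, 2.47, 0.012]
contact_force: [8.9, 5.2, 7.6]
opening: 0.0165
grip_force: 40.3
```

```bash
python3 - <<'E'
from h import *
st()
yaw=.25;O=np.array([.543,-.182]);px=np.array([np.cos(yaw),np.sin(yaw)])
o=telemetry.get_obs();print("moved",(o["tool_pos"][:2]-[.5494,-.2036])@px)
p=eyes.get_image("scene")
cv2.imwrite("pics/l2.png",cv2.resize(p["img"][100:330,130:400],None,fx=2.5,fy=2.5))
E
```

```text
t 10.5667 pos [ 0.4654 -0.2253  0.3328] tooly deg 14.254236273104462 zaxis [ 0.0144 -0.0012 -0.9999] F [8.9143 5.2396 7.5931] open 0.016452229082376393
moved -0.0867865764316495
```

View pics/l2.png

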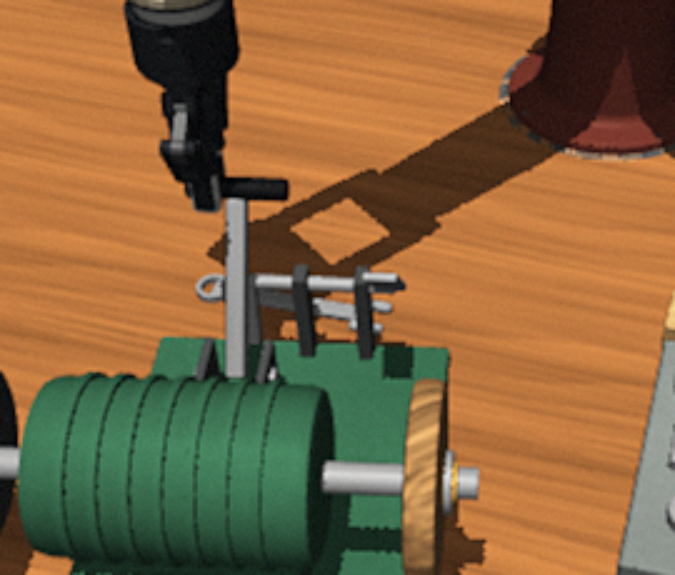

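The lever is tilted back in the grip, and the pull is 12.5 N along the arc, so it is about at its stop. I add a few millimetres of preload and check that it stops.

apply_moves:
  plan:
    - [0,0,-0.003,0.002,0]
    - [0,0,-0.004,0.003,0]
    - [0,0,-0.004,0.003,0]
    - [0,0,-0.004,0.003,0]
    - [0,0,-0.004,0.003,0]

```text
t: 11.03
tool_pos: [0.4631, -0.2258, 0.332]
tool_rot: [1.917, 2.467, 0.02]
contact_force: [15.7, 10.5, 12.2]
opening: 0.0164
grip_force: 40.8
```

apply_moves:
  plan:
    - [0,0,0,0,0]
    - [0,0,0,0,0]
    - [0,0,0,0,0]
    - [0,0,0,0,0]
    - [0,0,0,0,0]
    - [0,0,0,0,0]

```text
t: 11.53
tool_pos: [0.4632, -0.2258, 0.332]
tool_rot: [1.917, 2.467, 0.02]
contact_force: [14.4, 9.5, 12.2]
opening: 0.0165
grip_force: 40.8
```

```bash
python3 - <<'E'
from h import *
p=eyes.get_image("top")
for t in("wrench","tin","block"):
  for d in eyes.tip_of(t,p)[:1]: print(t,d["point"])
p=eyes.get_image("scene")
for d in eyes.tip_of("lever_grip",p)[:1]: u=d["point"];print(u,px2w(p,u,.172))
st()
print(ctrl.finish_job())
E
```

```text
tin [239.2, 199.5]
block [250.1, 352.2]
[226.6, 176.6] [ 0.4667 -0.1989  0.172 ]
t 11.8333 pos [ 0.4632 -0.2258  0.332 ] tooly deg 14.289852854327721 zaxis [ 0.0215 -0.0004 -0.9998] F [15.3562 10.9789 12.1908] open 0.01656918479700062
the job is handed in; nothing more can be done
None
```

The job is handed in at about 12 s: I pressed stop and let it come up, pressed the isolator, flipped the catch to its stop, and the arm is still holding the lever back at its stop. The start button, tin and block showed no change. The spanner was not picked up in the last top picture, but it still lay in place in the one taken with the lever pulled back.

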